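# Put the washed bakery small ware away in its tins

## Robot

A 6-joint arm with a two-finger parallel gripper is mounted at the origin on the work surface. World frame = base frame: x ahead of the robot, y to its left, z up, the work surface at z = 0. Lengths are in mm, angles in rad, forces in N, time in s.
With the tool pointing down it reaches from about 350 to 975 mm from the base axis. Payload 7.1 kg.
Tool frame: the origin (TCP) lies midway between the tips of the shut fingers; the grasp point (between the pads) lies 19 mm behind it; z points along the fingers, y is the line along which they close (so a half turn about z gives the same grasp; the last joint's range is limited). The gripper opens to 88 mm and grips with 3 to 60 N. Pads are 20 mm wide; open, the fingers measure 115 mm over their backs; the gripper's body (75 mm by 178 mm) begins 61 mm behind the grasp point.
Start: joints at [-1.343, 0.423, 1.63, -0, 1.089, -0.019], TCP at [152.708, -606.04, 222.675] pointing down, gripper open.
Joint ranges: [-3, 3], [-0.9, 2.11], [0.09, 2.58], [-1.31, 4.45], [0.11, 2.69], [-2.54, 2.54]. Speed limits (rad/s): [2.39, 2.39, 3.01, 3.14, 3.14, 3.14].

## Interface

Orientations are given as a rotation vector (axis times angle).
In Python, from workcell import ctrl gives the robot as it stands. The module is installed in compiled form; this text tells all that it offers.
- The arm moves only by the tool servo_tool, never from a script. Its argument "increments" is a list of rows, each a list of 7 numbers: the shift along the world's x, y, z in cm, then the turn, a rotation vector about the world's x, y, z in degrees, then the opening, from -1 (shut) to 1 (fully open). A call has 1 to 20 rows; each row is the pose to reach, as a shift and turn from the pose commanded when the call began; what a row does not reach only later rows make up. A row lasts 1/12 s, in which the tool goes at most 41.7 mm and 7.16 degrees, less where a joint would pass 70% of its speed; a pose out of reach is approached as far as the arm can. A call with a gripper value outside its range is refused whole. The fingers move at their own pace and stop on an object; the grip force is fixed at half the most. Time passes only in rows, so rows that repeat a pose let the fingers close. It gives the time, the measured TCP pose, the force, the opening and the grip force at its end, in the units of the state.
- ctrl.get_obs(): the state, without advancing time (a new reading comes with each control period).
- ctrl.get_image(name): name is "side" or "top" or "wrist"; returns a dict with "image" (420x560x3 uint8, red, green, blue), "fx", "fy", "cx", "cy" (pixels), "k1" (the pictures are not rectified: a ray, as slopes to the right and down, at radius r is drawn at 1 + k1 r^2 times it, then the intrinsics apply), "extrinsics" (4x4, takes a point from camera to world coordinates); the wrist camera has in their place "tool_from_camera" (4x4, takes a point from camera to tool coordinates, whose origin is the TCP and whose axes are the flange's). Camera axes: x right, y up, looking along -z (the intrinsics and any distortion apply to the point x, -y, -z); pixel columns grow to the right and rows downward; lengths in mm; the calibration is good to about 2 mm. A picture is of the moment at which its call begins: read the wrist's pose just before it. There is no depth.
- ctrl.close_job(): hands the job in; it is judged then, once.
The state is a dict: "t": time; "qpos": joint angles; "qvel": joint speeds; "joint_torque": joint torques, N m; "ee_pos": TCP position; "orientation": TCP orientation; "ft_force": force on the tool from outside, world axes, zero at the start; "moment": the same for the moment, N m; "width": finger opening in mm; "grasp_force": force on a finger pad.
Only numpy, scipy, OpenCV 4.12 (cv2) and the standard library are available. Lean on these libraries where they do the work, as an engineer would, in place of code of your own. Each camera call takes 0.05 s, during which the arm holds its last target. There are 200 camera calls.

## Task

Put the washed small ware on the bench away: both metal rings go into the long tin, both filling nozzles into the round tin and the wooden tamper into the square tin. Everything must end standing upright, right way up, on the floor of its own tin. Leave the tins where they stand, and do not disturb the jar and the bowl.

Things in the scene. Friction and masses are not known exactly. Their poses are not given: they have to be found in the camera images.
- wide_ring: Pastry ring, bright metal, open tube with vertical axis: 58 mm outer diameter, 53 mm inner, 55 mm tall, 90 g. Origin at the centre of its underside, z up through it when upright. Stands upright, loose, on the bench at the start. Can be gripped across its outside.
- narrow_ring: Pastry ring, bright metal, open tube with vertical axis: 46 mm outer diameter, 41 mm inner, 55 mm tall, 70 g. Origin at the centre of its underside, z up through it when upright. Stands upright, loose, on the bench at the start. Can be gripped across its outside.
- long_nozzle: Doughnut-filling nozzle, bright metal, 85 mm tall, 60 g: a round foot 40 mm across tapering to 11 mm at 32 mm height, then a straight upright tube 11 mm in diameter up to the top. Origin at the centre of its underside, z up through it when upright. Stands upright, loose, on the bench at the start. Grip the tube.
- short_nozzle: Doughnut-filling nozzle like the other but 70 mm tall, 60 g: foot 40 mm across tapering to 11 mm at 32 mm height, then a straight tube 11 mm in diameter up to the top. Origin at the centre of its underside, z up through it when upright. Stands upright, loose, on the bench at the start. Grip the tube.
- tamper: Turned wooden pastry tamper, light wood, 90 mm tall, 120 g: foot 44 mm in diameter up to 18 mm height, straight waist 26 mm in diameter from 30 to 72 mm height, head 34 mm in diameter from 76 to 90 mm. Origin at the centre of its underside, z up through it when upright. Stands upright, loose, on the bench at the start. Grip the waist, or the head.
- long_tin: Oblong black open baking tin, outside 120 mm (its x) by 210 mm (its y, the long way), 24 mm tall, walls 4 mm, inner floor 4 mm above its underside, 0.7 kg, loose on the bench. Origin at the centre of its underside, z up. Place of the two rings.
- round_tin: Round black open baking tin, 134 mm outer diameter at the rim, inside 122 mm at the floor, 24 mm tall, wall 3 mm, inner floor 4 mm above its underside, 0.6 kg, loose on the bench. Origin at the centre of its underside, z up. Place of the two nozzles.
- square_tin: Square black open baking tin, outside 115 by 115 mm (its x and y), 24 mm tall, walls 4 mm, inner floor 4 mm above its underside, 0.6 kg, loose on the bench. Origin at the centre of its underside, z up. Place of the tamper.
- jar: Bystander: amber jar with a black cap, 70 mm in diameter, 95 mm tall, standing at the left of the work. Origin at the centre of its underside. Leave alone.
- bowl: Bystander: small steel mixing bowl, 130 mm across the rim, 60 mm tall, standing at the right of the work. Origin at the centre of its underside. Leave alone.
Things that resemble listed ones, but are neither listed nor needed, are in the scene too. What is shaped like the short_nozzle but black or blue is not meant. What is shaped like the narrow_ring but orange is not meant.

How it is judged:
By the outcome, as a careful person would: the job done as asked, in the order asked, and still so for the second after the job is handed in, with the robot touching nothing.
It also fails if it takes over 128 s, if anything falls off the work surface, if the arm or the gripper's body presses on something with over 40 N, if the wrist force passes 120 N, or if a joint passes its speed limit or range.

## Working session

There is one attempt and no reset: what is moved stays moved. The work goes in short steps, Python scripts to look and compute and a tool call to move; the robot and the scene stay as the last step left them, time stands still between calls to the robot, and variables do not carry over. Pictures are saved under pics/ and viewed, at most 14 in all, crops included, and the job is handed in when it is done.

Besides the shell and the picture viewer there is one more tool, called after ">>>" as a command line: name --pt "numbers of a row" for each row, then --argument value for the rest. servo_tool: Moves the arm, as the interface text tells. Its arguments: {"type":"object","properties":{"increments":{"type":"array","items":{"type":"array","items":{"type":"number"}}}},"required":["increments"]}

```bash
mkdir -p pics; cat > h.py <<'E'
import numpy as np, cv2
from workcell import ctrl
from scipy.spatial.transform import Rotation as R
def grab(name):
    o=ctrl.get_obs(); d=ctrl.get_image(name)
    if name=="wrist":
        T=np.eye(4); T[:3,:3]=R.from_rotvec(o["orientation"]).as_matrix(); T[:3,3]=o["ee_pos"]
        d["E"]=T@np.array(d["tool_from_camera"])
    else: d["E"]=np.array(d["extrinsics"])
    return d
def save(d,f): cv2.imwrite("pics/"+f,d["image"][:,:,::-1])
def ray(d,u,v):
    x=(u-d["cx"])/d["fx"]; y=(v-d["cy"])/d["fy"]
    K=d["k1"]; r=rd=np.hypot(x,y)
    for _ in range(20): r=rd/(1+K*r*r)
    s=r/rd if rd>0 else 1
    return d["E"][:3,3], d["E"][:3,:3]@np.array([x*s,-y*s,-1.])
def plane(d,u,v,z):
    o,r=ray(d,u,v); return (o+r*(z-o[2])/r[2]).round(1)
def proj(d,p):
    q=np.linalg.inv(d["E"])@np.r_[p,1]; x,y=q[0]/-q[2],-q[1]/-q[2]; s=1+d["k1"]*(x*x+y*y)
    return d["cx"]+d["fx"]*x*s, d["cy"]+d["fy"]*y*s
E
python3 - <<'E'
from h import *
import pickle
o=ctrl.get_obs(); print(o["t"],o["orientation"],o["ee_pos"],o["width"])
for n in("top","side"):
    d=grab(n); save(d,n+"0.png"); pickle.dump(d,open(n+"0.pkl","wb")); print(n,d["E"].round(2).tolist(),d["fx"],d["k1"])
E
```

```text
0.0 [-3.11618984e+00 -3.86488824e-01  2.49271036e-04] [ 152.58767953 -605.51263005  221.91039743] 88.03438210945329
top [[-0.01, 1.0, -0.06, 371.87], [-1.0, -0.01, 0.01, -12.63], [0.01, 0.06, 1.0, 1297.12], [0.0, 0.0, 0.0, 1.0]] 481.44938584214253 -0.04373535662172287
side [[-0.94, 0.24, -0.25, 82.95], [-0.35, -0.67, 0.66, 908.57], [-0.01, 0.71, 0.71, 1043.6], [0.0, 0.0, 0.0, 1.0]] 405.94164163719495 -0.058098010623405
```

View pics/top0.png

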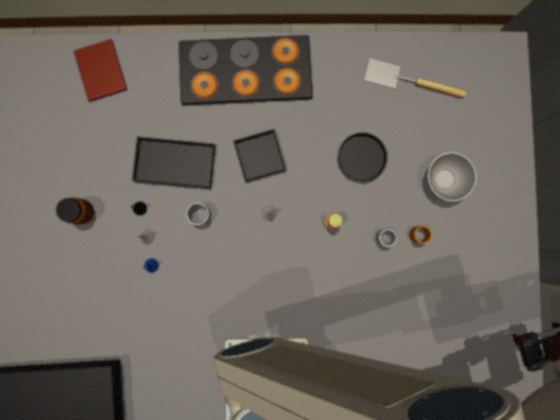

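View pics/side0.png

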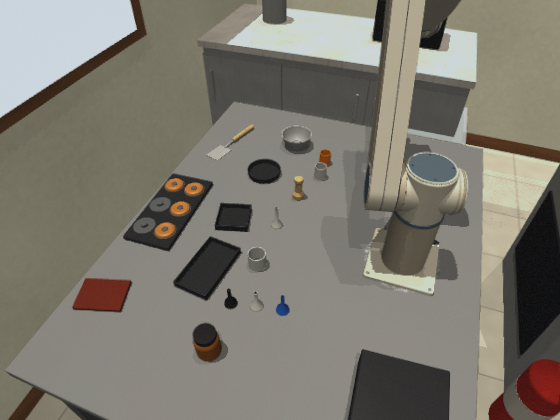

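Top view: wide ring (198,214), narrow ring (387,238) with an orange decoy at (421,234), nozzles (270,212) and (147,237) in bright metal with black (140,208) and blue (152,265) decoys, tamper (334,220). The tins are at (174,162), (260,156) and (362,157). I'll confirm in an enlarged crop and measure.

```bash
python3 - <<'E'
from h import *
import pickle
d=pickle.load(open("top0.pkl","rb")); s=pickle.load(open("side0.pkl","rb"))
a=cv2.resize(d["image"][120:280,120:440],None,fx=2.5,fy=2.5,interpolation=cv2.INTER_CUBIC)
b=cv2.resize(s["image"][145:325,195:345],None,fx=1,fy=1)
cv2.imwrite("pics/c1.png",a[:,:,::-1])
cv2.imwrite("pics/c2.png",cv2.resize(b,None,fx=3.3,fy=3.3,interpolation=cv2.INTER_CUBIC)[:,:,::-1])
g=d["image"].max(2)
m=((g<75)).astype(np.uint8)
for c in cv2.findContours(m,cv2.RETR_EXTERNAL,cv2.CHAIN_APPROX_NONE)[0]:
    A=cv2.contourArea(c)
    (u,v),_,_=r=cv2.minAreaRect(c)
    if A>800 and 100<u<400 and 120<v<200:
        P=np.array([plane(d,*p,24)[:2] for p in c[:,0]],np.float32)
        print("tin",A,(u,v),cv2.minAreaRect(P),cv2.minAreaRect(P)[0])
for n,u,v,z in[("wide",198,214,55),("narrow",387,238,55),("nozA",270,212,30),("nozB",147,237,30),("tamper",335,220,90),("jar",68,210,95),("bowl",452,177,60),("black",140,208,30),("blue",152,265,30),("orange",421,234,55)]:print(n,plane(d,u,v,z))
E
```

```text
tin 3455.5 (173.6427764892578, 162.69122314453125) ((574.8757934570312, 242.07376098632812), (211.76165771484375, 121.7719497680664), 83.93880462646484) (574.8757934570312, 242.07376098632812)
tin 1822.5 (361.75, 157.25001525878906) ((585.2478637695312, -260.7300720214844), (128.86163330078125, 132.8418731689453), 43.932491302490234) (585.2478637695312, -260.7300720214844)
tin 1738.0 (259.59356689453125, 155.53518676757812) ((591.8312377929688, 12.8394775390625), (117.26402282714844, 111.77188873291016), 15.7681884765625) (591.8312377929688, 12.8394775390625)
wide [435.6 172.4  55. ]
narrow [ 368.4 -315.6   55. ]
nozA [440.2 -13.4  30. ]
nozB [377.7 310.3  30. ]
tamper [ 415.2 -176.6   90. ]
jar [446.8 493.2  95. ]
bowl [ 525.3 -489.9   60. ]
black [454.2 329.2  30. ]
blue [304.4 296.9  30. ]
orange [ 377.6 -404.9   55. ]
```

View pics/c1.png

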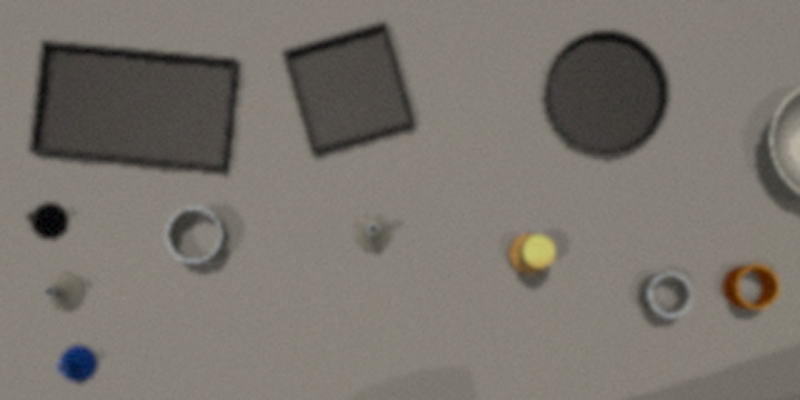

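View pics/c2.png

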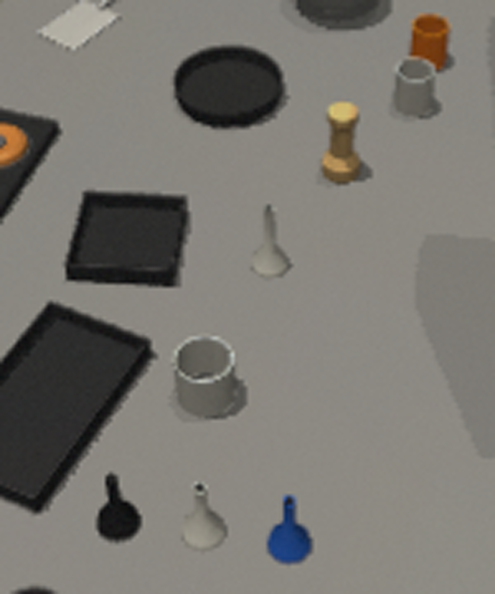

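The crops show the tall bright nozzle at top (269,212), which is long_nozzle. The bright 70 mm one at top (141,236), between the black and blue decoys, is short_nozzle. The narrow ring is the grey one at (387,238), with the orange decoy beside it, and the wide ring is at (198,214). I'll start with the narrow ring, since it's nearest.

>>> servo_tool --pt "21.6 29 0 0 0 75.9 1" --pt "21.6 29 0 0 0 75.9 1" --pt "21.6 29 0 0 0 75.9 1" --pt "21.6 29 0 0 0 75.9 1" --pt "21.6 29 0 0 0 75.9 1" --pt "21.6 29 0 0 0 75.9 1" --pt "21.6 29 0 0 0 75.9 1" --pt "21.6 29 0 0 0 75.9 1" --pt "21.6 29 0 0 0 75.9 1" --pt "21.6 29 0 0 0 75.9 1" --pt "21.6 29 0 0 0 75.9 1" --pt "21.6 29 0 0 0 75.9 1" --pt "21.6 29 0 0 0 75.9 1" --pt "21.6 29 0 0 0 75.9 1" --pt "21.6 29 0 0 0 75.9 1" --pt "21.6 29 0 0 0 75.9 1"

```text
t: 1.43
ee_pos: [368.4, -316.3, 222.6]
orientation: [-2.223, -2.22, 0.0]
ft_force: [0.4, 0.5, -0.0]
width: 88.1
grasp_force: 0.0
```

```bash
python3 - <<'E'
from h import *
o=ctrl.get_obs(); print(o["t"],o["orientation"],o["ee_pos"],o["ft_force"])
d=grab("wrist"); save(d,"w1.png"); print(d["E"].round(2).tolist(),d["fx"])
for p in[(368,-316,55),(368,-316,0)]:print(proj(d,p))
E
```

```text
1.4333 [-2.22260544e+00 -2.21996565e+00  2.00473787e-06] [ 368.42801308 -316.31942367  222.57396885] [ 0.40530039  0.52250375 -0.02165938]
[[1.0, 0.0, -0.0, 369.41], [-0.0, 0.95, 0.3, -233.51], [0.0, -0.3, 0.95, 384.67], [0.0, 0.0, 0.0, 1.0]] 310.12260259591756
(np.float64(271.33266833123946), np.float64(189.70199805969312))
(np.float64(271.5011986168825), np.float64(179.1273616351501))
```

View pics/w1.png

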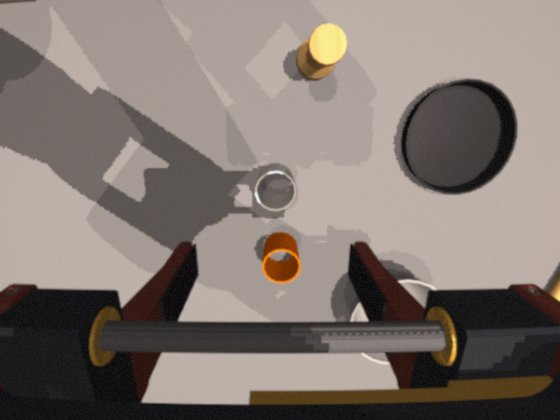

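The wrist view shows the narrow ring's rim centred at (275,190), the orange decoy at (281,262) and the tamper top at (328,44). Ray-cast these for a refined position.

```bash
python3 - <<'E'
from h import *
d=grab("wrist")
print("narrow",plane(d,275,190,55),"tamper",plane(d,328,44,90), "round rim",plane(d,459.5,136,24))
E
```

```text
narrow [ 372.1 -316.4   55. ] tamper [ 417.5 -177.    90. ] round rim [ 586.4 -259.2   24. ]
```

>>> servo_tool --pt "0.3 0 -5 0 0 0 1" --pt "0.3 0 -9 0 0 0 1" --pt "0.3 0 -13 0 0 0 1" --pt "0.3 0 -16 0 0 0 1" --pt "0.3 0 -18 0 0 0 1" --pt "0.3 0 -19.5 0 0 0 1" --pt "0.3 0 -20 0 0 0 1" --pt "0.3 0 -20 0 0 0 1" --pt "0.3 0 -20 0 0 0 -0.1" --pt "0.3 0 -20 0 0 0 -0.1" --pt "0.3 0 -20 0 0 0 -0.1" --pt "0.3 0 -20 0 0 0 -0.1" --pt "0.3 0 -20 0 0 0 -0.1" --pt "0.3 0 -20 0 0 0 -0.1" --pt "0.3 0 -20 0 0 0 -0.1" --pt "0.3 0 -20 0 0 0 -0.1"

```text
t: 2.87
ee_pos: [371.8, -316.1, 23.0]
orientation: [2.22, 2.222, 0.0]
ft_force: [-0.7, 0.1, 4.4]
width: 44.9
grasp_force: 30.0
```

>>> servo_tool --pt "0 0 3 0 0 0 -0.1" --pt "0 0 7 0 0 0 -0.1" --pt "0 0 11 0 0 0 -0.1" --pt "1 3 14 0 0 0 -0.1" --pt "2 6 15 0 0 0 -0.1" --pt "3.2 9.5 15 0 0 0 -0.1" --pt "4.4 13 15 0 0 0 -0.1" --pt "5.7 16.5 15 0 0 0 -0.1" --pt "6.9 20 15 0 0 0 -0.1" --pt "8.1 23.5 15 0 0 0 -0.1" --pt "9.3 27 15 0 0 0 -0.1" --pt "10.5 30.5 15 0 0 0 -0.1" --pt "11.7 34 15 0 0 0 -0.1" --pt "12.9 37.5 15 0 0 0 -0.1" --pt "14.1 41 15 0 0 0 -0.1" --pt "15.3 44.5 15 0 0 0 -0.1" --pt "16.5 48 15 0 0 0 -0.1" --pt "17.7 51.5 15 0 0 0 -0.1" --pt "18.9 55 15 0 0 0 -0.1" --pt "19.8 57.5 15 0 0 0 -0.1"

```text
t: 4.53
ee_pos: [570.0, 261.9, 172.4]
orientation: [-2.219, -2.223, -0.001]
ft_force: [0.5, -0.7, -0.9]
width: 44.9
grasp_force: 30.0
```

>>> servo_tool --pt "1 3 0 0 0 0 -0.1" --pt "1 3 0 0 0 0 -0.1" --pt "1 3 -3 0 0 0 -0.1" --pt "1 3 -6 0 0 0 -0.1" --pt "1 3 -6 0 0 0 -0.1" --pt "1 3 -6 0 0 0 -0.1"

```text
t: 5.03
ee_pos: [578.1, 287.9, 111.1]
orientation: [-2.22, -2.221, 0.007]
ft_force: [0.5, 0.2, -0.2]
width: 44.6
grasp_force: 30.0
```

```bash
python3 - <<'E'
from h import *
o=ctrl.get_obs(); print(o["t"],o["ee_pos"],o["ft_force"],o["width"])
d=grab("wrist"); save(d,"w2.png")
e=o["ee_pos"]
print("ring bottom center",proj(d,(e[0],e[1],e[2]-23)))
E
```

```text
5.0333 [578.11797845 287.88495488 111.07903167] [ 0.45481008  0.21332958 -0.224988  ] 44.59524281174359
ring bottom center (np.float64(271.27627125389273), np.float64(244.20962600209873))
```

View pics/w2.png

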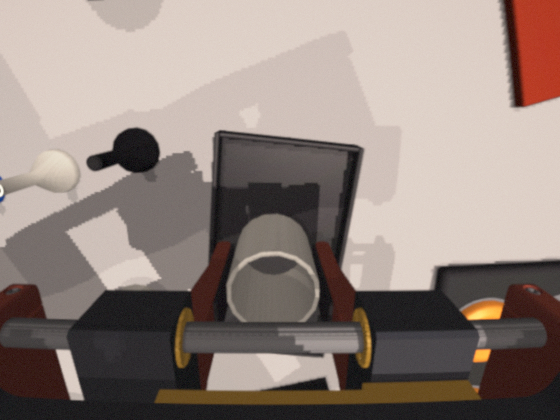

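The ring hangs upright in the fingers over the tin. The tin's far rim corners are at (217,133) and (359,148), and the short nozzle is at (58,172).

```bash
python3 - <<'E'
from h import *
d=grab("wrist")
print(plane(d,217,133,24),plane(d,359,149,24))
m=(d["image"].min(2)>0)
print("short foot",plane(d,62,171,8), "black foot",plane(d,137,149,8))
E
```

```text
[536.3 354.7  24. ] [649.8 342.4  24. ]
short foot [392.5 321.8   8. ] black foot [463.5 340.6   8. ]
```

>>> servo_tool --pt "0.4 0 -3 0 0 0 -0.1" --pt "0.4 0 -5.5 0 0 0 -0.1" --pt "0.4 0 -7 0 0 0 -0.1" --pt "0.4 0 -7.8 0 0 0 -0.1" --pt "0.4 0 -8.2 0 0 0 -0.1" --pt "0.4 0 -8.3 0 0 0 -0.1" --pt "0.4 0 -8.3 0 0 0 -0.1" --pt "0.4 0 -8.3 0 0 0 0.3" --pt "0.4 0 -8.3 0 0 0 0.3" --pt "0.4 0 -8.3 0 0 0 0.3" --pt "0.4 0 -8.3 0 0 0 0.3"

```text
t: 6.05
ee_pos: [584.1, 289.2, 30.3]
orientation: [2.22, 2.222, 0.001]
ft_force: [-0.1, -1.0, 0.3]
width: 57.3
grasp_force: 0.0
```

>>> servo_tool --pt "0 0 2 0 0 0 0.3" --pt "0 0 6 0 0 0 1" --pt "0 0 10 0 0 0 1" --pt "-2 -2 14 0 0 0 1" --pt "-5 -4 17 0 0 0 1" --pt "-8 -7 18 0 0 0 1" --pt "-11 -9 18 0 0 0 1" --pt "-14.6 -11.6 18 0 0 0 1" --pt "-14.6 -11.6 18 0 0 0 1" --pt "-14.6 -11.6 18 0 0 0 1"

```text
t: 6.88
ee_pos: [435.5, 171.6, 210.1]
orientation: [-2.222, -2.221, 0.001]
ft_force: [-0.0, 0.8, 0.6]
width: 87.7
grasp_force: 0.0
```

```bash
python3 - <<'E'
from h import *
o=ctrl.get_obs(); print(o["t"],o["ee_pos"])
d=grab("wrist"); save(d,"w3.png")
import pickle;pickle.dump(d,open("w3.pkl","wb"))
E
```

```text
6.8833 [435.48355168 171.58378512 210.12299136]
```

View pics/w3.png

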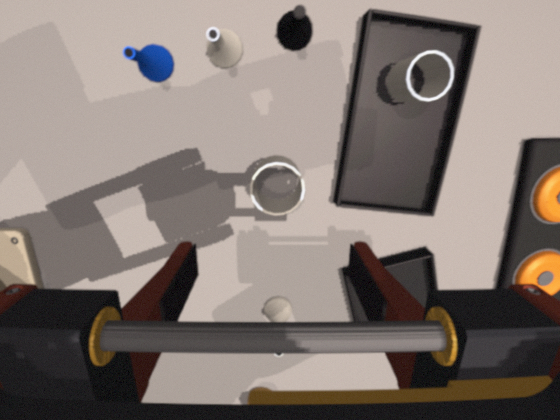

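The narrow ring stands upright in the tin, rim at (430,76). The wide ring's rim is at (277,188), and the short nozzle's tube top is at (213,34) with its foot at (225,48).

```bash
python3 - <<'E'
from h import *
import pickle
d=pickle.load(open("w3.pkl","rb"))
print("wide",plane(d,277,188,55),"short top",plane(d,213,34,70),"foot",plane(d,225,48,6),"narrow",plane(d,430,76,59))
print("tin",[plane(d,*p,24) for p in((370,11),(479,26),(434,214),(335,205))])
t=pickle.load(open("top0.pkl","rb"));print("topcam long",plane(t,269.2,212,85),"short",plane(t,140.8,236.4,70))
E
```

```text
wide [441.  176.8  55. ] short top [383.7 320.5  70. ] foot [384.9 320.5   6. ] narrow [586.5 288.1  59. ]
tin [array([534.2, 352.5,  24. ]), array([649.5, 342.1,  24. ]), array([630.2, 137.6,  24. ]), array([509.8, 148.8,  24. ])]
topcam long [437.3 -11.4  85. ] short [379.2 316.   70. ]
```

>>> servo_tool --pt "0.5 0.5 -4 0 0 0 1" --pt "0.5 0.5 -8 0 0 0 1" --pt "0.5 0.5 -12 0 0 0 1" --pt "0.5 0.5 -15 0 0 0 1" --pt "0.5 0.5 -17 0 0 0 1" --pt "0.5 0.5 -18.3 0 0 0 1" --pt "0.5 0.5 -18.8 0 0 0 1" --pt "0.5 0.5 -18.8 0 0 0 1" --pt "0.5 0.5 -18.8 0 0 0 0.1" --pt "0.5 0.5 -18.8 0 0 0 0.1" --pt "0.5 0.5 -18.8 0 0 0 0.1" --pt "0.5 0.5 -18.8 0 0 0 0.1" --pt "0.5 0.5 -18.8 0 0 0 0.1" --pt "0.5 0.5 -18.8 0 0 0 0.1" --pt "0.5 0.5 -18.8 0 0 0 0.1"

```text
t: 8.18
ee_pos: [442.9, 178.1, 22.4]
orientation: [2.22, 2.222, 0.001]
ft_force: [-1.2, 0.6, 6.9]
width: 57.7
grasp_force: 30.0
```

>>> servo_tool --pt "0 0 3 0 0 0 0.1" --pt "0 0 6 0 0 0 0.1" --pt "2 0.3 8 0 0 0 0.1" --pt "5 0.8 8 0 0 0 0.1" --pt "8 1.2 8 0 0 0 0.1" --pt "11 1.6 8 0 0 0 0.1" --pt "13.3 1.9 8 0 0 0 0.1" --pt "13.3 1.9 8 0 0 0 0.1" --pt "13.3 1.9 8 0 0 0 0.1" --pt "13.3 1.9 5 0 0 0 0.1" --pt "13.3 1.9 2.5 0 0 0 0.1" --pt "13.3 1.9 1.2 0 0 0 0.1" --pt "13.3 1.9 0.7 0 0 0 0.1" --pt "13.3 1.9 0.5 0 0 0 0.1" --pt "13.3 1.9 0.5 0 0 0 0.1" --pt "13.3 1.9 0.5 0 0 0 0.1" --pt "13.3 1.9 0.5 0 0 0 0.6" --pt "13.3 1.9 0.5 0 0 0 0.6" --pt "13.3 1.9 0.5 0 0 0 0.6" --pt "13.3 1.9 0.5 0 0 0 0.6"

```text
t: 9.85
ee_pos: [576.0, 197.1, 27.0]
orientation: [2.22, 2.222, 0.001]
ft_force: [-0.4, 0.3, 0.1]
width: 70.3
grasp_force: 0.0
```

>>> servo_tool --pt "0 0 3 0 0 0 0.6" --pt "0 0 7 0 0 0 0.6" --pt "0 0 11 0 0 0 0.3" --pt "-2 -3 14 0 0 0 0" --pt "-4 -6 16 0 0 0 0" --pt "-6 -9 17.3 0 0 0 0" --pt "-8 -12 17.3 0 0 0 0" --pt "-10 -15 17.3 0 0 0 0" --pt "-12 -18 17.3 0 0 0 0" --pt "-13.5 -20.5 17.3 0 0 0 0" --pt "-13.5 -20.5 17.3 0 0 0 0" --pt "-13.5 -20.5 17.3 0 0 0 0"

```text
t: 10.85
ee_pos: [440.3, -9.0, 200.1]
orientation: [2.223, 2.219, 0.001]
ft_force: [0.9, -0.0, 0.2]
width: 43.7
grasp_force: 0.0
```

```bash
python3 - <<'E'
from h import *
o=ctrl.get_obs(); print(o["t"],o["ee_pos"],o["width"])
d=grab("wrist"); save(d,"w4.png")
import pickle;pickle.dump(d,open("w4.pkl","wb"))
E
```

```text
10.85 [440.32278421  -8.98159181 200.06785076] 43.72264145381702
```

View pics/w4.png

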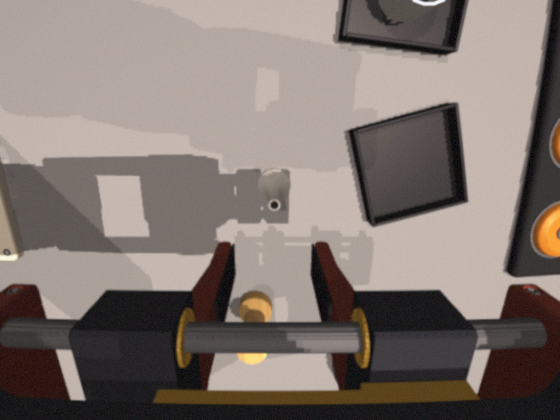

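The long nozzle's tube top is at (275,204) with its foot around (274,184). The square tin's corners are at (348,132), (457,105), (466,199) and (373,223).

```bash
python3 - <<'E'
from h import *
import pickle
d=pickle.load(open("w4.pkl","rb"))
print("long",plane(d,275,204,85),"foot",plane(d,274,185,6))
P=[plane(d,*p,24) for p in((348,132),(457,105),(466,199),(373,223))];print(np.mean(P,0),P)
E
```

```text
long [443.6  -9.3  85. ] foot [443.1  -9.6   6. ]
[595.75   15.425  24.   ] [array([522.1,  52.6,  24. ]), array([637.1,  81.8,  24. ]), array([665.2, -21.8,  24. ]), array([558.6, -50.9,  24. ])]
```

>>> servo_tool --pt "0.3 0 -4 0 0 0 0" --pt "0.3 0 -8 0 0 0 0" --pt "0.3 0 -9.5 0 0 0 0" --pt "0.3 0 -9.5 0 0 0 0" --pt "0.3 0 -9.5 0 0 0 0"

```text
t: 11.32
ee_pos: [444.0, -7.2, 104.1]
orientation: [-2.218, -2.223, 0.002]
ft_force: [1.0, 0.3, 0.3]
width: 44.3
grasp_force: 0.0
```

>>> servo_tool --pt "0 -0.2 -2.5 0 0 0 0" --pt "0 -0.2 -4.5 0 0 0 0" --pt "0 -0.2 -6 0 0 0 0" --pt "0 -0.2 -6.8 0 0 0 0" --pt "0 -0.2 -6.8 0 0 0 0" --pt "0 -0.2 -6.8 0 0 0 0" --pt "0 -0.2 -6.8 0 0 0 -0.85" --pt "0 -0.2 -6.8 0 0 0 -0.85" --pt "0 -0.2 -6.8 0 0 0 -0.85" --pt "0 -0.2 -6.8 0 0 0 -0.85" --pt "0 -0.2 -6.8 0 0 0 -0.85" --pt "0 -0.2 -6.8 0 0 0 -0.85" --pt "0 -0.2 -6.8 0 0 0 -0.85" --pt "0 -0.2 -6.8 0 0 0 -0.85"

```text
t: 12.48
ee_pos: [443.8, -10.1, 36.9]
orientation: [2.221, 2.222, 0.0]
ft_force: [-1.5, 0.0, 5.7]
width: 10.3
grasp_force: 30.0
```

>>> servo_tool --pt "0 0 3 0 0 0 -0.85" --pt "0 0 6 0 0 0 -0.85" --pt "1.5 -2 9 0 0 0 -0.85" --pt "3.5 -5 10 0 0 0 -0.85" --pt "5.5 -8 10 0 0 0 -0.85" --pt "7.5 -11 10 0 0 0 -0.85" --pt "9.5 -14 10 0 0 0 -0.85" --pt "11.5 -17 10 0 0 0 -0.85" --pt "13 -20 10 0 0 0 -0.85" --pt "14.4 -22 10 0 0 0 -0.85" --pt "14.4 -22 10 0 0 0 -0.85" --pt "14.4 -22 6 0 0 0 -0.85" --pt "14.4 -22 6 0 0 0 -0.85" --pt "14.4 -22 6 0 0 0 -0.85"

```text
t: 13.65
ee_pos: [585.1, -228.6, 94.5]
orientation: [-2.216, -2.218, 0.004]
ft_force: [-0.9, 1.2, 0.0]
width: 10.2
grasp_force: 30.0
```

```bash
python3 - <<'E'
from h import *
o=ctrl.get_obs(); print(o["t"],o["ee_pos"],o["width"])
d=grab("wrist"); save(d,"w5.png")
import pickle;pickle.dump(d,open("w5.pkl","wb"))
E
```

```text
13.65 [ 585.12967874 -228.64319528   94.51524244] 10.157849595471449
```

View pics/w5.png

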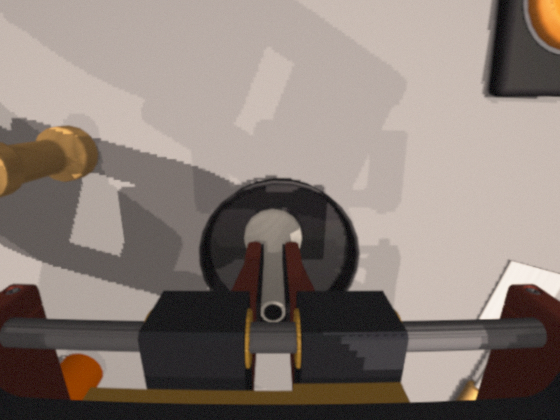

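The round tin's rim spans columns 200 to 358 near row 250, with its far edge at (279,179). The nozzle hangs upright inside that outline.

```bash
python3 - <<'E'
from h import *
import pickle
d=pickle.load(open("w5.pkl","rb"))
for p in((200,250),(358,252),(279,179)): print(plane(d,*p,24))
E
```

```text
[ 525.8 -255.2   24. ]
[ 656.2 -256.5   24. ]
[ 590.5 -195.4   24. ]
```

>>> servo_tool --pt "0.3 -0.4 -2 0 0 0 -0.85" --pt "0.3 -0.4 -3.5 0 0 0 -0.85" --pt "0.3 -0.4 -4.6 0 0 0 -0.85" --pt "0.3 -0.4 -5.2 0 0 0 -0.85" --pt "0.3 -0.4 -5.5 0 0 0 -0.85" --pt "0.3 -0.4 -5.5 0 0 0 -0.85" --pt "0.3 -0.4 -5.5 0 0 0 -0.85" --pt "0.3 -0.4 -5.5 0 0 0 -0.5" --pt "0.3 -0.4 -5.5 0 0 0 -0.5" --pt "0.3 -0.4 -5.5 0 0 0 -0.5" --pt "0.3 -0.4 -5.5 0 0 0 -0.5"

```text
t: 14.62
ee_pos: [590.9, -234.2, 42.1]
orientation: [2.22, 2.222, 0.0]
ft_force: [-0.3, -0.3, 0.2]
width: 22.3
grasp_force: 0.0
```

>>> servo_tool --pt "0 0 4 0 0 0 -0.5" --pt "0 0 8 0 0 0 -0.3" --pt "0 0 12 0 0 0 0" --pt "0 0 15.8 0 0 0 0" --pt "-20.7 55.4 15.8 0 0 0 0" --pt "-20.7 55.4 15.8 0 0 0 0" --pt "-20.7 55.4 15.8 0 0 0 0" --pt "-20.7 55.4 15.8 0 0 0 0" --pt "-20.7 55.4 15.8 0 0 0 0" --pt "-20.7 55.4 15.8 0 0 0 0" --pt "-20.7 55.4 15.8 0 0 0 0" --pt "-20.7 55.4 15.8 0 0 0 0" --pt "-20.7 55.4 15.8 0 0 0 0" --pt "-20.7 55.4 15.8 0 0 0 0" --pt "-20.7 55.4 15.8 0 0 0 0" --pt "-20.7 55.4 15.8 0 0 0 0" --pt "-20.7 55.4 15.8 0 0 0 0" --pt "-20.7 55.4 15.8 0 0 0 0" --pt "-20.7 55.4 15.8 0 0 0 0" --pt "-20.7 55.4 15.8 0 0 0 0"

```text
t: 16.28
ee_pos: [382.8, 322.2, 199.9]
orientation: [-2.216, -2.227, -0.001]
ft_force: [1.2, -0.1, -0.7]
width: 43.6
grasp_force: 0.0
```

>>> servo_tool --pt "0 0 0 0 0 0 0" --pt "0 0 0 0 0 0 0" --pt "0 0 0 0 0 0 0"

```text
t: 16.53
ee_pos: [384.2, 318.6, 199.7]
orientation: [2.223, 2.22, -0.001]
ft_force: [-0.3, -0.0, 0.1]
width: 44.0
grasp_force: 0.0
```

```bash
python3 - <<'E'
from h import *
o=ctrl.get_obs(); print(o["t"],o["ee_pos"],o["width"])
d=grab("wrist"); save(d,"w6.png")
import pickle;pickle.dump(d,open("w6.pkl","wb"))
E
```

```text
16.5333 [384.18368039 318.55133408 199.65454067] 43.96517156774514
```

View pics/w6.png

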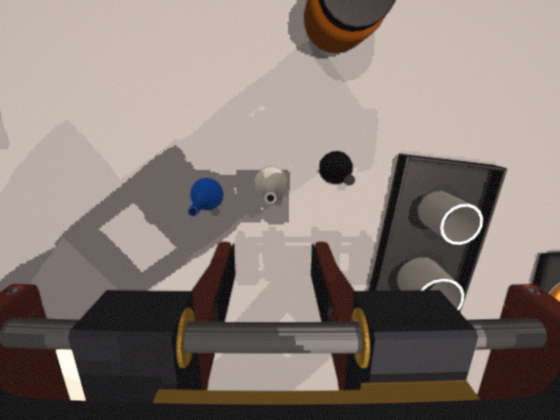

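The short bright nozzle's tube top is at (270,198) and its foot at (271,181), with the blue decoy at (206,194) and the black one at (336,167). Both rings stand upright in the long tin.

```bash
python3 - <<'E'
from h import *
import pickle
d=pickle.load(open("w6.pkl","rb"))
print("short",plane(d,270,198,70),"foot",plane(d,271,182,6),"black",plane(d,349,180,70),"blue",plane(d,193,211,70))
E
```

```text
short [382.6 319.9  70. ] foot [383.3 321.5   6. ] black [458.7 337.9  70. ] blue [306.1 306.6  70. ]
```

>>> servo_tool --pt "-0.1 0.1 -4 0 0 0 0" --pt "-0.1 0.1 -8 0 0 0 0" --pt "-0.1 0.1 -9.5 0 0 0 0" --pt "-0.1 0.1 -9.5 0 0 0 0" --pt "-0.1 0.1 -9.5 0 0 0 0" --pt "-0.1 0.1 -9.5 0 0 0 0"

```text
t: 17.08
ee_pos: [383.8, 321.0, 105.8]
orientation: [2.222, 2.221, 0.003]
ft_force: [0.4, -0.1, -0.0]
width: 44.0
grasp_force: 0.0
```

>>> servo_tool --pt "-0.1 -0.1 -2.5 0 0 0 0" --pt "-0.1 -0.1 -4.7 0 0 0 0" --pt "-0.1 -0.1 -6.3 0 0 0 0" --pt "-0.1 -0.1 -7.1 0 0 0 0" --pt "-0.1 -0.1 -7.1 0 0 0 0" --pt "-0.1 -0.1 -7.1 0 0 0 0" --pt "-0.1 -0.1 -7.1 0 0 0 -0.85" --pt "-0.1 -0.1 -7.1 0 0 0 -0.85" --pt "-0.1 -0.1 -7.1 0 0 0 -0.85" --pt "-0.1 -0.1 -7.1 0 0 0 -0.85" --pt "-0.1 -0.1 -7.1 0 0 0 -0.85" --pt "-0.1 -0.1 -7.1 0 0 0 -0.85" --pt "-0.1 -0.1 -7.1 0 0 0 -0.85" --pt "-0.1 -0.1 -7.1 0 0 0 -0.85"

```text
t: 18.25
ee_pos: [381.8, 320.1, 33.9]
orientation: [2.221, 2.222, 0.001]
ft_force: [-0.4, -0.3, 5.3]
width: 10.4
grasp_force: 30.0
```

>>> servo_tool --pt "0 0 4 0 0 0 -0.85" --pt "0 0 8 0 0 0 -0.85" --pt "0 0 12 0 0 0 -0.85" --pt "0 0 15 0 0 0 -0.85" --pt "20.9 -61.2 15 0 0 0 -0.85" --pt "20.9 -61.2 15 0 0 0 -0.85" --pt "20.9 -61.2 15 0 0 0 -0.85" --pt "20.9 -61.2 15 0 0 0 -0.85" --pt "20.9 -61.2 15 0 0 0 -0.85" --pt "20.9 -61.2 15 0 0 0 -0.85" --pt "20.9 -61.2 15 0 0 0 -0.85" --pt "20.9 -61.2 15 0 0 0 -0.85" --pt "20.9 -61.2 15 0 0 0 -0.85" --pt "20.9 -61.2 15 0 0 0 -0.85" --pt "20.9 -61.2 15 0 0 0 -0.85" --pt "20.9 -61.2 15 0 0 0 -0.85" --pt "20.9 -61.2 15 0 0 0 -0.85" --pt "20.9 -61.2 15 0 0 0 -0.85" --pt "20.9 -61.2 15 0 0 0 -0.85" --pt "20.9 -61.2 15 0 0 0 -0.85"

```text
t: 19.92
ee_pos: [591.5, -296.4, 183.2]
orientation: [2.222, 2.219, -0.0]
ft_force: [0.4, 0.1, -0.6]
width: 10.7
grasp_force: 30.0
```

>>> servo_tool --pt "0 0 0 0 0 0 -0.85" --pt "0 0 0 0 0 0 -0.85" --pt "0 0 0 0 0 0 -0.85" --pt "0 0 0 0 0 0 -0.85"

```text
t: 20.25
ee_pos: [590.1, -290.6, 183.3]
orientation: [-2.219, -2.222, 0.0]
ft_force: [0.7, 0.7, -1.4]
width: 10.4
grasp_force: 30.0
```

```bash
python3 - <<'E'
from h import *
o=ctrl.get_obs(); print(o["t"],o["ee_pos"],o["width"])
d=grab("wrist"); save(d,"w7.png")
import pickle;pickle.dump(d,open("w7.pkl","wb"))
E
```

```text
20.25 [ 590.12952255 -290.64918344  183.32888084] 10.42976039498636
```

View pics/w7.png

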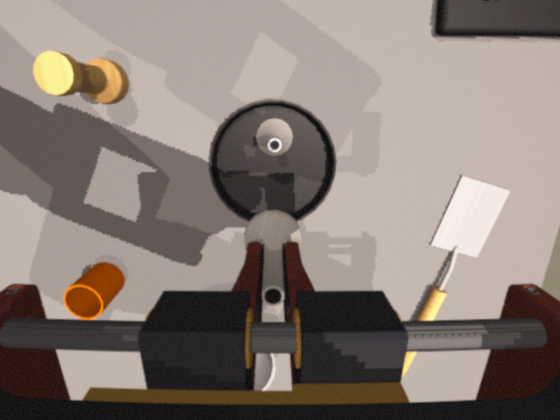

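The long nozzle stands upright in the round tin, tube top at (274,145). The tin's rim spans columns 210–336 and rows 100–224. The tamper's head is at (57,73).

```bash
python3 - <<'E'
from h import *
import pickle
d=pickle.load(open("w7.pkl","rb"))
P=[plane(d,*p,24) for p in((210,162),(336,162),(273,100),(273,224))];print(P)
print("long",plane(d,274,145,89),"tamper",plane(d,57,73,90),plane(d,104,82,15))
E
```

```text
[array([ 525.6, -258.6,   24. ]), array([ 656.9, -258.2,   24. ]), array([ 591.1, -197.1,   24. ]), array([ 591.5, -327.1,   24. ])]
long [ 592.  -234.3   89. ] tamper [ 421.2 -177.2   90. ] [ 419.7 -178.1   15. ]
```

>>> servo_tool --pt "0.1 -0.1 -4 0 0 0 -0.85" --pt "0.1 -0.1 -8 0 0 0 -0.85" --pt "0.1 -0.1 -11 0 0 0 -0.85" --pt "0.1 -0.1 -13 0 0 0 -0.85" --pt "0.1 -0.1 -14 0 0 0 -0.85" --pt "0.1 -0.1 -14.5 0 0 0 -0.85" --pt "0.1 -0.1 -14.5 0 0 0 -0.85" --pt "0.1 -0.1 -14.5 0 0 0 -0.85" --pt "0.1 -0.1 -14.5 0 0 0 -0.5" --pt "0.1 -0.1 -14.5 0 0 0 -0.5" --pt "0.1 -0.1 -14.5 0 0 0 -0.5" --pt "0.1 -0.1 -14.5 0 0 0 -0.5"

```text
t: 21.3
ee_pos: [592.1, -293.2, 39.3]
orientation: [2.22, 2.222, 0.0]
ft_force: [-0.5, 0.3, -0.1]
width: 21.8
grasp_force: 0.0
```

>>> servo_tool --pt "0 0 3 0 0 0 -0.5" --pt "0 0 7 0 0 0 -0.3" --pt "0 0 11 0 0 0 0.3" --pt "0 0 15 0 0 0 0.5" --pt "-4 2.7 16.5 0 0 0 0.5" --pt "-7 4.7 16.5 0 0 0 0.5" --pt "-10 6.7 16.5 0 0 0 0.5" --pt "-13 8.7 16.5 0 0 0 0.5" --pt "-16 10.7 16.5 0 0 0 0.5" --pt "-17.1 11.4 16.5 0 0 0 0.5" --pt "-17.1 11.4 16.5 0 0 0 0.5" --pt "-17.1 11.4 16.5 0 0 0 0.5" --pt "-17.1 11.4 16.5 0 0 0 0.5"

```text
t: 22.38
ee_pos: [422.2, -179.8, 204.3]
orientation: [2.219, 2.221, 0.001]
ft_force: [-0.2, -0.6, 0.6]
width: 65.9
grasp_force: 0.0
```

```bash
python3 - <<'E'
from h import *
o=ctrl.get_obs(); print(o["t"],o["ee_pos"],o["width"])
d=grab("wrist"); save(d,"w8.png")
import pickle;pickle.dump(d,open("w8.pkl","wb"))
E
```

```text
22.3833 [ 422.19446258 -179.82811401  204.26789883] 65.93317023370676
```

View pics/w8.png

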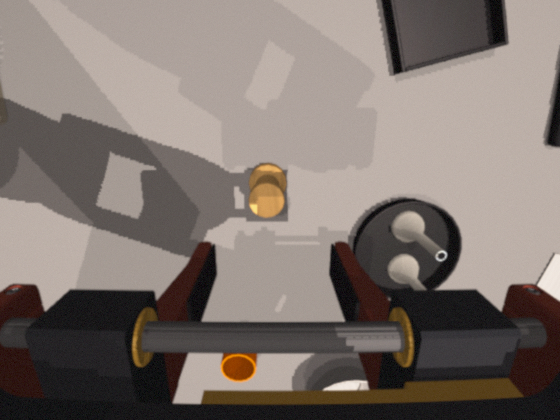

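Both nozzles stand upright in the round tin. The tamper's head is centred at (267,200).

```bash
python3 - <<'E'
from h import *
import pickle
d=pickle.load(open("w8.pkl","rb"))
print("tamper",plane(d,267,200,90),plane(d,268,182,18))
E
```

```text
tamper [ 418.2 -176.1   90. ] [ 418.3 -175.3   18. ]
```

>>> servo_tool --pt "-0.3 0.1 -4 0 0 0 0.5" --pt "-0.3 0.1 -7 0 0 0 0.5" --pt "-0.3 0.1 -8.5 0 0 0 0.5" --pt "-0.3 0.1 -8.5 0 0 0 0.5" --pt "-0.3 0.1 -8.5 0 0 0 0.5" --pt "-0.3 0.1 -8.5 0 0 0 0.5"

```text
t: 22.93
ee_pos: [418.9, -178.7, 119.3]
orientation: [2.22, 2.221, 0.001]
ft_force: [-0.0, -0.5, 1.2]
width: 66.1
grasp_force: 0.0
```

>>> servo_tool --pt "0 0.2 -3 0 0 0 0.5" --pt "0 0.2 -5.5 0 0 0 0.5" --pt "0 0.2 -7.5 0 0 0 0.5" --pt "0 0.2 -8.4 0 0 0 0.5" --pt "0 0.2 -8.7 0 0 0 0.5" --pt "0 0.2 -8.7 0 0 0 0.5" --pt "0 0.2 -8.7 0 0 0 -0.6" --pt "0 0.2 -8.7 0 0 0 -0.6" --pt "0 0.2 -8.7 0 0 0 -0.6" --pt "0 0.2 -8.7 0 0 0 -0.6" --pt "0 0.2 -8.7 0 0 0 -0.6" --pt "0 0.2 -8.7 0 0 0 -0.6" --pt "0 0.2 -8.7 0 0 0 -0.6" --pt "0 0.2 -8.7 0 0 0 -0.6" --pt "0 0.2 -8.7 0 0 0 -0.6"

```text
t: 24.18
ee_pos: [417.8, -176.2, 32.0]
orientation: [2.22, 2.222, 0.0]
ft_force: [-1.3, -0.0, 6.5]
width: 32.9
grasp_force: 30.0
```

Width 32.9 mm means the pads are catching the lower edge of the head rather than the waist. I'll open, rise and grip the head squarely.

>>> servo_tool --pt "0 0 0 0 0 0 0.3" --pt "0 0 0 0 0 0 0.3" --pt "0 0 0 0 0 0 0.3" --pt "0 0 0 0 0 0 0.3" --pt "0 0 2 0 0 0 0.3" --pt "0 0 3.2 0 0 0 0.3" --pt "0 0 3.2 0 0 0 0.3" --pt "0 0 3.2 0 0 0 0.3" --pt "0 0 3.2 0 0 0 -0.4" --pt "0 0 3.2 0 0 0 -0.4" --pt "0 0 3.2 0 0 0 -0.4" --pt "0 0 3.2 0 0 0 -0.4" --pt "0 0 3.2 0 0 0 -0.4" --pt "0 0 3.2 0 0 0 -0.4" --pt "0 0 3.2 0 0 0 -0.4"

```text
t: 25.43
ee_pos: [417.6, -176.0, 63.5]
orientation: [-2.22, -2.222, 0.0]
ft_force: [-0.4, -0.2, -1.4]
width: 32.9
grasp_force: 30.0
```

>>> servo_tool --pt "0 0 2 0 0 0 -0.4" --pt "0 0 5 0 0 0 -0.4" --pt "0 0 8 0 0 0 -0.4" --pt "2 2.2 9 0 0 0 -0.4" --pt "4 4.3 9 0 0 0 -0.4" --pt "6 6.5 9 0 0 0 -0.4" --pt "8 8.6 9 0 0 0 -0.4" --pt "10 10.7 9 0 0 0 -0.4" --pt "12 12.9 9 0 0 0 -0.4" --pt "14 15 9 0 0 0 -0.4" --pt "16 17.2 9 0 0 0 -0.4" --pt "17.2 18.5 9 0 0 0 -0.4" --pt "17.8 19.1 9 0 0 0 -0.4" --pt "17.8 19.1 9 0 0 0 -0.4" --pt "17.8 19.1 9 0 0 0 -0.4"

```text
t: 26.68
ee_pos: [594.9, 14.7, 153.2]
orientation: [-2.219, -2.222, 0.002]
ft_force: [-0.5, -0.6, -1.5]
width: 33.1
grasp_force: 30.0
```

```bash
python3 - <<'E'
from h import *
o=ctrl.get_obs(); print(o["t"],o["ee_pos"],o["width"])
d=grab("wrist"); save(d,"w9.png")
import pickle;pickle.dump(d,open("w9.pkl","wb"))
e=o["ee_pos"]; z=e[2]-63.5
print("bottom",proj(d,(e[0],e[1],z)))
E
```

```text
26.6833 [594.88517695  14.69900095 153.18626856] 33.12190549790121
bottom (np.float64(271.46610437458344), np.float64(222.7543109370802))
```

View pics/w9.png

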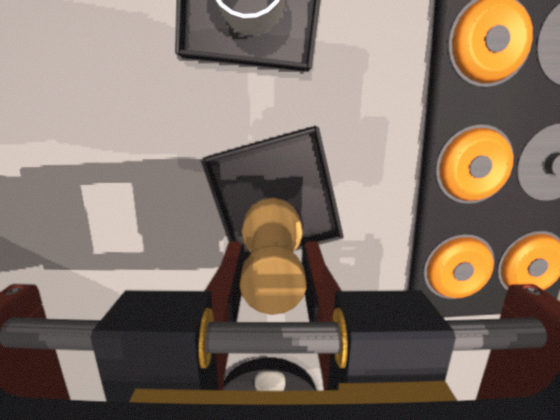

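The tamper hangs straight over the square tin, whose corners are at (206,160), (316,128) and (342,237). Lower and release.

>>> servo_tool --pt "0 0 -3 0 0 0 -0.4" --pt "0 0 -5.5 0 0 0 -0.4" --pt "0 0 -7.2 0 0 0 -0.4" --pt "0 0 -8 0 0 0 -0.4" --pt "0 0 -8.4 0 0 0 -0.4" --pt "0 0 -8.5 0 0 0 -0.4" --pt "0 0 -8.5 0 0 0 -0.4" --pt "0 0 -8.5 0 0 0 -0.4" --pt "0 0 -8.5 0 0 0 0.2" --pt "0 0 -8.5 0 0 0 0.2" --pt "0 0 -8.5 0 0 0 0.2" --pt "0 0 -8.5 0 0 0 0.2" --pt "0 0 -8.5 0 0 0 0.2"

```text
t: 27.82
ee_pos: [595.9, 15.0, 68.9]
orientation: [2.22, 2.222, 0.0]
ft_force: [0.2, 0.1, 0.0]
width: 52.6
grasp_force: 0.0
```

>>> servo_tool --pt "0 0 3 0 0 0 0.2" --pt "0 0 7 0 0 0 0.2" --pt "0 0 11 0 0 0 0.5" --pt "0 0 15 0 0 0 0.5" --pt "-4 0 16 0 0 0 0.5" --pt "-8 0 16 0 0 0 0.5" --pt "-12 0 16 0 0 0 0.5" --pt "-16 0 16 0 0 0 0.5" --pt "-20 0 16 0 0 0 0.5" --pt "-20 0 16 0 0 0 0.5" --pt "-20 0 16 0 0 0 0.5"

```text
t: 28.73
ee_pos: [394.1, 15.0, 228.9]
orientation: [2.22, 2.222, 0.0]
ft_force: [-0.1, 0.1, 0.1]
width: 65.9
grasp_force: 0.0
```

```bash
python3 - <<'E'
from h import *
o=ctrl.get_obs(); print(o["t"],o["ee_pos"],o["width"])
d=grab("side")
cv2.imwrite("pics/end.png",cv2.resize(d["image"][120:370,130:350],None,fx=2.4,fy=2.4,interpolation=cv2.INTER_CUBIC)[:,:,::-1])
E
```

```text
28.7333 [394.05667772  14.9917331  228.94401416] 65.86118305005297
```

View pics/end.png

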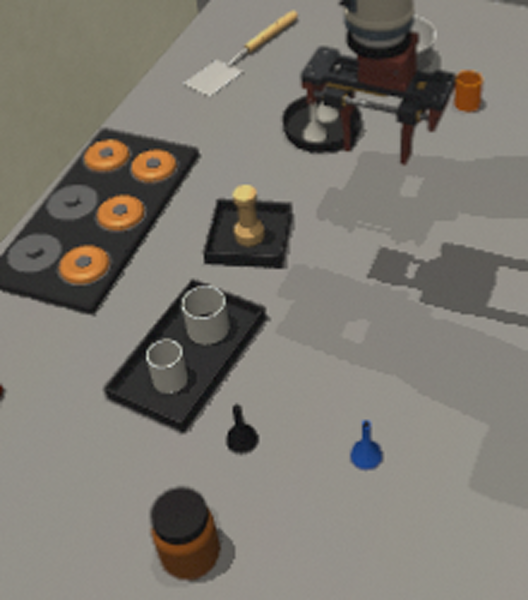

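The final view shows both rings upright in the long tin, (167,365) and (205,315). The tamper stands in the square tin at (248,215), and both nozzles are in the round tin around (315,125). The jar and decoys are untouched.

```bash
python3 -c "
from workcell import ctrl
print(ctrl.close_job())"
```

```text
the job is handed in; nothing more can be done
None
```

The job is handed in after about 29 s of robot time: the camera views show both rings upright in the long tin, both nozzles in the round tin and the tamper in the square tin, with nothing else visibly disturbed.

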